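Dispense a chocolate into the handled dish and hold it out, turned a quarter turn

TASK

Push the dispenser's spring pedal down to its stop with the gripper so that the chocolate ball rolls into the steel dish. Then take the dish by its upright wooden grip, lift it clear of the counter and only then turn it a quarter turn, either way, so that its handle, which lay square to the chute, ends in line with the chute, keeping the dish level with the chocolate in its middle; never touch the chocolate, and leave the other things where they are. Finish while still holding the dish, level and still, at least 10 cm above the counter and clear of the dispenser: do not put it down or let go.

Things in the scene. Friction and masses are not known exactly. Their poses are not given: they have to be found in the camera images.
- dispenser: White sweet dispenser, fixed. Origin on the counter, below the gate of its chute. Its y axis points up the chute: open on top, 38 mm wide, 9 degree slope, falling to -y. The pedal stands out at -x, hinge pin at x = 90 mm, height 36 mm. A closed clear hopper, 84 mm across, 177 mm tall, stands at x = 10, y = 105 mm. One chocolate ball waits in the chute behind the gate.
- pedal (a joint): The dispenser's pedal, a hinged spring lever: 0 up (at rest), 0.24 rad down at its stop. It takes about 3 N at the pad to start, 8 N at the stop, and springs up when let go. The gate blade stands on the lever in the chute: it holds the ball back until most of the way down and is clear at the stop. The ball rolls out within 1 s and settles in the dish within about 3 s.
- pedal_pad (a point): Centre of the upper face of the pedal's black pad, 44 mm (along the lever, dispenser x) by 46 mm wide, 8 mm thick, 75 mm above the counter when up, about 33 mm when down. It lies 174 mm from the hinge pin in the dispenser's -x direction and goes down almost vertically.
- sweet_center (a point): Centre of the chocolate ball: dark brown, 26 mm across, 14 g, rolls freely.
- dish_middle (a point): Middle of the dish's inner floor, 4 mm above its underside. Steel dish, 110 mm across, 20 mm high, about 160 g: flat middle 16 mm across, rising 8 degrees to 88 mm across, then steeply to the rim. Handle along -x, z up. It stands on the counter, its rim about 5 mm from the chute's nose, nothing above it: it can be lifted straight up.
- dish_grip (a point): Centre of the dish's upright wooden grip, 20 x 20 mm, 50 mm tall (11 to 61 mm above the dish's underside), 100 mm from the middle of the dish. Same axes as the dish: x points from the grip to the dish. A steel bar 14 mm wide, its top 18 mm above the underside, joins the grip's +x side to the rim; the other sides are free.
- dish: The whole steel dish with its handle; origin at the middle of its underside, same axes as dish_middle.
- salt: Small glass salt jar, 40 mm across, 75 mm tall, beyond the dish; origin in its underside. Leave alone.
- tumbler: Glass, 66 mm across, 85 mm tall, to the right of the dish; origin in its underside. Leave alone.
- mug: White mug, 76 mm across, 85 mm tall, behind the dispenser; origin in its underside. Leave alone.
- bowl: White bowl, 130 mm across, 50 mm high; origin in its underside. Leave alone.
- soap: Yellow soap bottle, 190 mm tall; origin in its underside. Leave alone.
- spoon: Steel spoon lying on the counter. Leave alone.
- water: Clear water bottle, 210 mm tall; origin in its underside. Leave alone.
- sweet: The chocolate ball itself; its axes turn as it rolls.
- chute_nose (a point): Middle of the chute floor's lower end, where the ball leaves: 50 mm from the dispenser's origin along its -y, 26 mm above the counter (the side walls there reach to 40 mm). Axes as the dispenser's.
Things that resemble listed ones, but are neither listed nor needed, are in the scene too. What is shaped like the dish but blue or orange is not meant.

How it is judged:
On the way, in this order (a step that is already met when the one before it is completed fails the run):
1. the pedal is pushed down to its stop (value of joint pedal above 0.225 rad), for 0.1 s.
2. the dish is held off the counter with the chocolate in its middle, not yet turned (height (world z) of dish_middle above 0.034 m and horizontal distance between sweet_center and dish_middle below 0.022 m and z of sweet_center in the frame of dish_middle between 0.006 and 0.02 m and angle between the x axis of dish_middle and the x axis of dispenser, either way round below 0.5 rad and contact force between the fingers and dish above 1 N), for 0.2 s.
At the end, for the whole second after the job is handed in: The dish is held by the fingers, its floor more than 90 mm above the counter, level within 0.1 rad, its handle in line with the chute within 0.2 rad (either way), the chocolate in it within 22 mm of its middle, not touching the dispenser, and at rest (under 30 mm/s) (height (world z) of dish_middle above 0.09 m and angle between the x axis of dish_middle and the y axis of dispenser, either way round below 0.2 rad and angle between dish_middle's own z axis and vertical below 0.1 rad and horizontal distance between sweet_center and dish_middle below 0.022 m and z of sweet_center in the frame of dish_middle between 0.006 and 0.02 m and contact force between the fingers and dish above 1 N and contact force between dish and dispenser below 0.1 N and linear speed of dish below 0.03 m/s and angular speed of dish below 0.2 rad/s); the arm keeps its last pose, push and grip.
It fails at once if the chocolate strays more than 30 mm from the middle of the lifted dish (height (world z) of dish_middle above 0.03 m and horizontal distance between sweet_center and dish_middle above 0.03 m).
It fails at once if the lifted dish tilts more than 0.2 rad (height (world z) of dish_middle above 0.03 m and angle between dish_middle's own z axis and vertical above 0.2 rad).
It fails at once if the robot touches the chocolate (contact force between any of the arm, the fingers and sweet above 0.2 N).
It fails at once if something else on the counter is moved more than 30 mm (distance of any of salt, tumbler, mug, bowl, soap, spoon, water from where it was at the start of the episode above 0.03 m).
It also fails if it takes over 67 s, if anything falls off the work surface, if the arm or the gripper's body presses on something with over 40 N, if the wrist force passes 120 N, or if a joint passes its speed limit or range.

ROBOT

A 7-joint arm with a two-finger parallel gripper is mounted at the origin on the work surface. World frame = base frame: x ahead of the robot, y to its left, z up, the work surface at z = 0. Lengths are in m, angles in rad, forces in N, time in s.
With the tool pointing down it reaches from about 0.4 to 0.875 m from the base axis. Payload 4.4 kg.
Tool frame: the origin (TCP) lies midway between the tips of the shut fingers; the grasp point (between the pads) lies 19 mm behind it (manip.grasp_offset is the distance from the TCP to the grasp point, in m); z points along the fingers, y is the line along which they close (so a half turn about z gives the same grasp; the last joint's range is limited). The gripper opens to 85 mm and grips with 20 to 120 N. Pads are 22 mm wide; open, the fingers measure 114 mm over their backs; the gripper's body (76 mm by 85 mm) begins 54 mm behind the grasp point. The pads swing forward as they close: fully open they stand 13 mm farther back than shut.
Start: joints at [1.05, 0.628, 0.038, 1.517, -0.027, 0.996, -0.02], TCP at [0.286, -0.584, 0.231] pointing down, gripper open.
Joint ranges: [-3.06, 3.06], [-0.37, 2.12], [-1.25, 1.32], [0.18, 2.47], [-1.1, 4.24], [0.23, 1.98], [-2.94, 2.94]. Speed limits (rad/s): [2.57, 2.57, 3.14, 3.14, 3.14, 3.14, 3.14].

INTERFACE

Orientations are given as [roll, pitch, yaw] about the fixed x, y, z axes, in that order (R = Rz(yaw) Ry(pitch) Rx(roll)).
In Python, from bench import status, optics, hand_in, manip gives the robot as it stands.
- The arm moves only by the tool move_arm, never from a script. Its argument "series" is a list of rows, each a list of 3 entries, a list of its own where there are three numbers: the shift along the tool's x, y, z in cm, then the turn, a rotation vector about the tool's x, y, z in degrees, then the finger opening in cm, from 0 to 8.54. In form: [[[tx, ty, tz], [rx, ry, rz], fingers], ...]. A call has 1 to 12 rows; each row is the pose to reach, as a shift and turn from the pose commanded when the call began, along the tool's axes at that moment; what a row does not reach only later rows make up. A row lasts 1/10 s, in which the tool goes at most 50 mm and 8.59 degrees, less where a joint would pass 70% of its speed; a pose out of reach is approached as far as the arm can. A call with a gripper value outside its range is refused whole. The fingers move at their own pace and stop on an object; "newtons" is the grip in N (left out, the last holds). Time passes only in rows, so rows that repeat a pose let the fingers close. It gives the time, the measured TCP pose, the force, the opening and the grip force at its end, in the units of the state.
- status.sense(): the state, without advancing time (a new reading comes with each control period).
- optics.get_image(name): name is "scene" or "top"; returns a dict with "img" (384x512x3 uint8, red, green, blue), "fx", "fy", "cx", "cy" (pixels), "rvec" (rotation vector, rad) and "tvec" (3), from world to camera coordinates, as OpenCV has them. Camera axes: x right, y down, z forward; pixel columns grow to the right and rows downward; lengths in m; the calibration is good to about 2 mm. A picture is of the moment at which its call begins. There is no depth.
- hand_in(): hands the job in; it is judged then, once.
The state is a dict: "t": time; "qpos": joint angles; "qd": joint speeds; "joint_efforts": joint torques, N m; "ee_pos": TCP position; "orientation": TCP orientation; "ft_force": force on the tool from outside, world axes, zero at the start; "torque": the same for the moment, N m; "gripper_width": finger opening in m; "grip_force": force on a finger pad.
Only numpy, scipy, OpenCV 4.12 (cv2) and the standard library are available. Lean on these libraries where they do the work, as an engineer would, in place of code of your own. Each camera call takes 0.05 s, during which the arm holds its last target. There are 200 camera calls.

## Working session

There is one attempt and no reset: what is moved stays moved. The work goes in short steps, Python scripts to look and compute and a tool call to move; the robot and the scene stay as the last step left them, time stands still between calls to the robot, and variables do not carry over. Pictures are saved under pics/ and viewed, at most 10 in all, crops included, and the job is handed in when it is done.

Besides the shell and the picture viewer there is one more tool, called as name(argument=value, ...), one argument or row to a line, values as JSON. move_arm: Moves the arm, as the interface text tells. Its arguments: {"type":"object","properties":{"series":{"type":"array","items":{"type":"array"}},"newtons":{"type":"number"}},"required":["series"]}

```bash
mkdir -p pics && ls
python3 - <<'E'
from bench import status, optics, manip
import cv2
for n in("scene","top"):
    d=optics.get_image(n); cv2.imwrite(f"pics/{n}0.png",cv2.resize(d["img"][:,:,::-1],(800,600),interpolation=cv2.INTER_CUBIC))
    print(n,{k:d[k] for k in d if k!="img"})
print(status.sense()); print(manip.grasp_offset)
E
```

```text
pics
scene {'fx': 430.67524831832077, 'fy': 430.67524831832077, 'cx': 258.88552551574264, 'cy': 194.76817668570828, 'rvec': array([ 0.87399722,  2.4938132 , -1.08964379]), 'tvec': array([ 0.47687626, -0.20822274,  1.41551631])}
top {'fx': 482.1659955816891, 'fy': 482.1659955816891, 'cx': 257.52923312856603, 'cy': 190.89796694874943, 'rvec': array([ 2.15175394, -2.12962423,  0.1529256 ]), 'tvec': array([-0.01310021,  0.61895526,  1.31748498])}
{'t': 0.1, 'qpos': array([ 1.05022117,  0.62927119,  0.03844876,  1.51828538, -0.02702325,
        0.99631972, -0.02000256]), 'qd': array([ 0.00052082, -0.00137245,  0.00129168, -0.00135217,  0.00143918,
       -0.0028517 ,  0.00058453]), 'joint_efforts': array([ 3.73228948e-03, -5.64526749e+01,  1.23078257e+00, -1.93971455e+01,
        1.13634719e-02,  5.45692761e-03,  6.10291337e-07]), 'ee_pos': array([ 0.28529574, -0.58339871,  0.23046419]), 'orientation': array([-3.13982682e+00,  2.29579072e-06,  4.54756317e-01]), 'ft_force': array([-0.17342628,  0.59484276, -0.07768987]), 'torque': array([-0.01990045, -0.00019162, -0.0518847 ]), 'grip_force': 0.0, 'gripper_width': 0.08562941376889241}
0.0187
```

View pics/scene0.png

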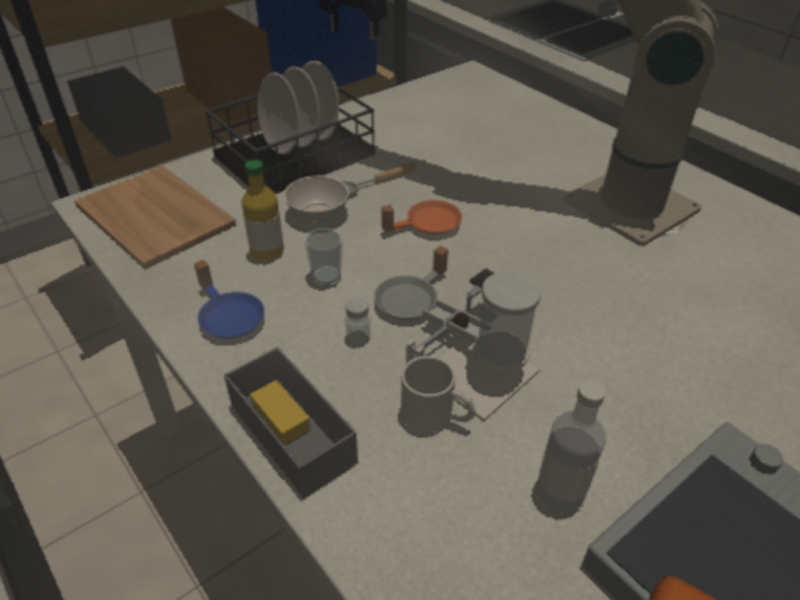

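View pics/top0.png

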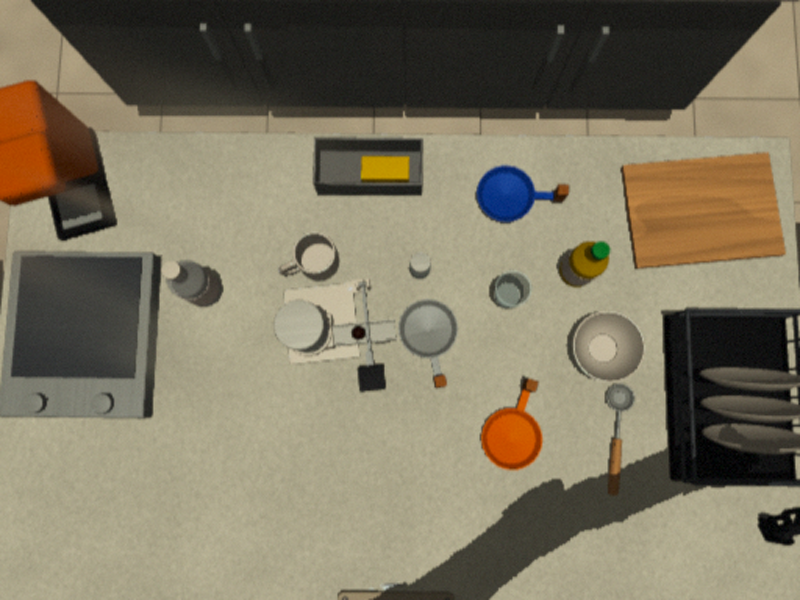

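The steel dish is at (428,328) in the top picture, with its grip at (439,381). The blue dish (506,193) and the orange one (512,437) are decoys, so steel is the one meant. The pedal pad is at (371,377), the ball at (359,332), the hopper at (300,326). I'll confirm in a crop.

Run:
```python
from bench import optics
import cv2
im=optics.get_image("top")["img"][:,:,::-1]
# cols 170-310, rows 165-270
cv2.imwrite("pics/topc.png",cv2.resize(im[165:270,170:310],None,fx=5.7,fy=5.7,interpolation=cv2.INTER_CUBIC))
im=optics.get_image("scene")["img"][:,:,::-1]
cv2.imwrite("pics/scc.png",cv2.resize(im[150:255,225:365],None,fx=5.7,fy=5.7,interpolation=cv2.INTER_CUBIC))
```

```text
(no output)
```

View pics/topc.png

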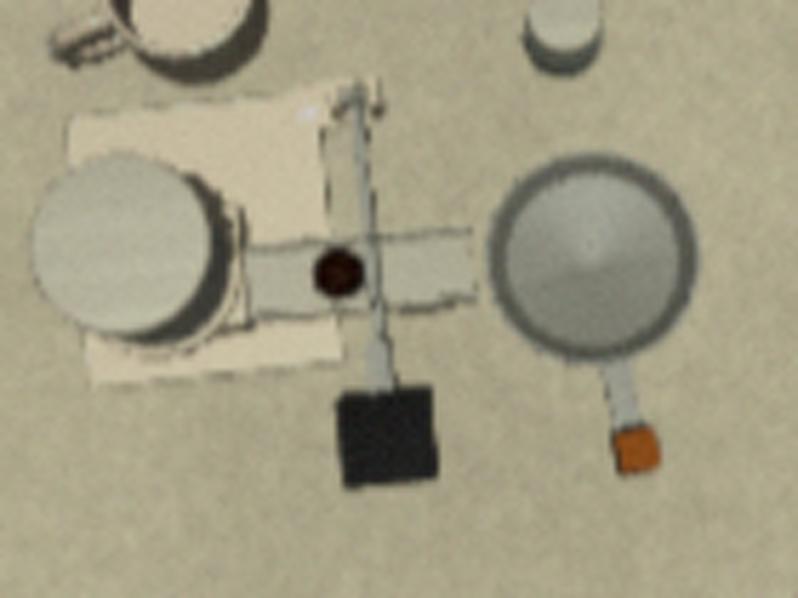

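View pics/scc.png

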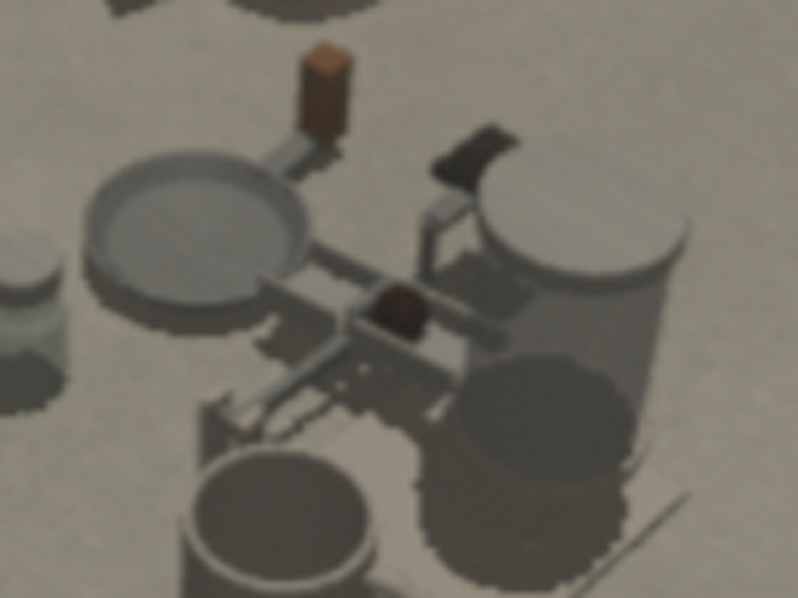

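The top crop shows the steel dish with rim centre (592,257) and grip top (637,450). The pad centre is (388,437), the ball (339,272), the nose middle (473,264), the wall ends (471,230)/(474,298), and the hinge about (358,92). The scene crop shows the grip top at (327,58) and the pad at (474,155).

```bash
cat > h.py <<'E'
import numpy as np, cv2
from bench import optics
from scipy.spatial.transform import Rotation as R
def ray(d,u,v,z):
    M=cv2.Rodrigues(d["rvec"])[0]; c=-M.T@d["tvec"]
    r=M.T@np.array([(u-d["cx"])/d["fx"],(v-d["cy"])/d["fy"],1]); return c+r*(z-c[2])/r[2]
def crop(u,v,s,x0,y0): return (u+.5)/s-.5+x0,(v+.5)/s-.5+y0
E
python3 - <<'E'
from h import *
t=optics.get_image("top"); s=optics.get_image("scene")
P={}
for n,u,v,z in [("pad",388,437,.075),("ball",339,272,.047),("grip",637,450,.061),("rim",592,257,.02),("wallA",471,230,.04),("wallB",474,298,.04),("hinge",358,92,.036),("lid",122,244,.177),("salt",563,20,.075)]:
    P[n]=ray(t,*crop(u,v,5.7,170,165),z); print(n,P[n].round(4))
for n,u,v,z in [("grip",327,58,.061),("pad",474,155,.075),("rim",197,231,.02),("lid",582,206,.177)]:
    print("sc",n,ray(s,*crop(u,v,5.7,225,150),z).round(4))
d=lambda a,b:np.hypot(*(P[a]-P[b])[:2]); an=lambda a,b:np.degrees(np.arctan2(*(P[b]-P[a])[1::-1]))
print("grip-rim .1:",d("grip","rim"),an("grip","rim")); print("pad-hinge .174:",d("pad","hinge"),an("pad","hinge"))
print("walls",d("wallA","wallB"),an("wallB","wallA"),"lid-wallmid",P["lid"]-(P["wallA"]+P["wallB"])/2)
E
```

```text
pad [0.4754 0.0458 0.075 ]
ball [0.5573 0.0726 0.047 ]
grip [ 0.471  -0.0739  0.061 ]
rim [ 0.569  -0.0527  0.02  ]
wallA [0.5797 0.0079 0.04  ]
wallB [0.5458 0.006  0.04  ]
hinge [0.6493 0.0656 0.036 ]
lid [0.5553 0.1611 0.177 ]
salt [ 0.6793 -0.0364  0.075 ]
sc grip [ 0.4715 -0.0756  0.061 ]
sc pad [0.4784 0.033  0.075 ]
sc rim [ 0.5714 -0.0517  0.02  ]
sc lid [0.5585 0.1626 0.177 ]
grip-rim .1: 0.10026798877832392 12.205564461132264
pad-hinge .174: 0.17503567914672083 6.50222580898859
walls 0.03389498111190793 3.220520959467891 lid-wallmid [-0.00746537  0.15408578  0.137     ]
```

Measurements agree: grip to rim is 100.3 mm and pad to hinge 175 mm. Both cameras agree on the grip. Dispenser x yaw is about 5°, dish x yaw about 12°. Next, the moves.

```bash
cat >> h.py <<'E'
def rel(p,yaw,ref=None):
    "tool-frame shift (cm) and rotvec (deg) to a tool-down pose"
    from bench import status
    s=ref or status.sense(); Q=R.from_euler('xyz',s["orientation"])
    T=R.from_euler('xyz',[180,0,yaw],degrees=True)
    print(p,(Q.inv().apply(np.array(p)-s["ee_pos"])*100).round(2),np.degrees((Q.inv()*T).as_rotvec()).round(1))
E
python3 - <<'E'
from h import *
rel([.36,-.28,.26],20); rel([.40,-.1,.2],12);rel([.475,.046,.15],5)
E
```

```text
[0.36, -0.28, 0.26] [ 20.04 -24.02  -2.88] [-0.   0.   6.1]
[0.4, -0.1, 0.2] [ 31.54 -38.43   3.12] [-0.   0.  14.1]
[0.475, 0.046, 0.15] [ 44.69 -48.24   8.13] [-0.   0.  21.1]
```

move_arm(
  series=[
    [[5,-6,-2.9],[0,0,1],2],
    [[10,-12,-2.9],[0,0,2],0],
    [[15,-18,-2.9],[0,0,4],0],
    [[20,-24,-2.9],[0,0,6],0],
    [[20,-24,-2.9],[0,0,6],0],
    [[26,-31,0],[0,0,10],0],
    [[31.5,-38.4,3],[0,0,14],0],
    [[36,-42,5],[0,0,17],0],
    [[40,-45,7],[0,0,20],0],
    [[44.7,-48.2,8.1],[0,0,21],0],
    [[44.7,-48.2,8.1],[0,0,21],0],
    [[44.7,-48.2,8.1],[0,0,21],0],
  ],
)

```text
t: 1.5
ee_pos: [0.4491, -0.0212, 0.1705]
orientation: [3.141, -0.001, 0.088]
ft_force: [0.4, -0.3, 1.1]
gripper_width: 0.0001
grip_force: 0.0
```

move_arm(
  series=[
    [[0,0,0],[0,0,0],0],
    [[0,0,0],[0,0,0],0],
  ],
)

```text
t: 1.7
ee_pos: [0.4484, -0.0219, 0.1704]
orientation: [-3.141, 0.001, 0.092]
ft_force: [0.4, -0.6, 1.1]
gripper_width: -0.0
grip_force: 0.0
```

Run:
```python
from h import *
rel([.475,.046,.10],5); rel([.475,.046,.032],5)
```

```text
[0.475, 0.046, 0.1] [ 3.27 -6.51  7.03] [-0.   0.   0.3]
[0.475, 0.046, 0.032] [ 3.28 -6.51 13.83] [-0.   0.   0.3]
```

move_arm(
  series=[
    [[1.6,-3.3,2],[0,0,0],0],
    [[3.2,-6.5,4],[0,0,0],0],
    [[3.2,-6.5,6],[0,0,0],0],
    [[3.2,-6.5,7],[0,0,0],0],
    [[3.2,-6.5,7],[0,0,0],0],
    [[3.2,-6.5,7],[0,0,0],0],
  ],
)

```text
t: 2.3
ee_pos: [0.4746, 0.0426, 0.1013]
orientation: [3.141, -0.0, 0.085]
ft_force: [0.1, -0.9, -0.8]
gripper_width: -0.0001
grip_force: 0.0
```

Run:
```python
from h import *
im=optics.get_image("top")["img"][:,:,::-1]; a=cv2.resize(im[165:270,170:310],None,fx=5,fy=5,interpolation=cv2.INTER_CUBIC)
im=optics.get_image("scene")["img"][:,:,::-1]; b=cv2.resize(im[150:255,225:365],None,fx=2.9,fy=2.9,interpolation=cv2.INTER_CUBIC)
cv2.imwrite("pics/p1.png",b)
```

```text
(no output)
```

View pics/p1.png

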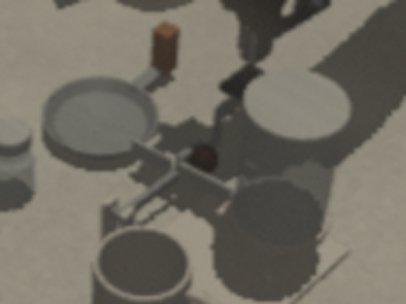

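The picture shows the shut fingers (255,45) just above the black pad (240,80). They are well placed, so I press down.

move_arm(
  series=[
    [[0,-0.2,1.5],[0,0,0],0],
    [[0,-0.2,2.7],[0,0,0],0],
    [[0,-0.2,3.7],[0,0,0],0],
    [[0,-0.2,4.7],[0,0,0],0],
    [[-0.2,-0.2,5.7],[0,0,0],0],
    [[-0.3,-0.2,6.5],[0,0,0],0],
    [[-0.3,-0.2,6.9],[0,0,0],0],
    [[-0.3,-0.2,7.1],[0,0,0],0],
    [[-0.3,-0.2,7.2],[0,0,0],0],
    [[-0.3,-0.2,7.2],[0,0,0],0],
  ],
)

```text
t: 3.4
ee_pos: [0.4712, 0.0457, 0.033]
orientation: [-3.141, -0.002, 0.087]
ft_force: [-10.9, -1.3, 59.3]
gripper_width: 0.0004
grip_force: 30.4
```

move_arm(
  series=[
    [[0,0,-0.15],[0,0,0],0],
    [[0,0,-0.2],[0,0,0],0],
    [[0,0,-0.2],[0,0,0],0],
    [[0,0,-0.2],[0,0,0],0],
    [[0,0,-0.2],[0,0,0],0],
    [[0,0,-0.2],[0,0,0],0],
    [[0,0,-0.2],[0,0,0],0],
    [[0,0,-0.2],[0,0,0],0],
    [[0,0,-0.2],[0,0,0],0],
    [[0,0,-0.2],[0,0,0],0],
    [[0,0,-0.2],[0,0,0],0],
    [[0,0,-0.2],[0,0,0],0],
  ],
)

```text
t: 4.6
ee_pos: [0.4711, 0.0458, 0.0334]
orientation: [3.142, -0.001, 0.088]
ft_force: [-7.7, -0.5, 40.2]
gripper_width: -0.0006
grip_force: 20.5
```

Run:
```python
from h import *
im=optics.get_image("scene")["img"][:,:,::-1]; cv2.imwrite("pics/p2.png",cv2.resize(im[150:255,225:365],None,fx=4,fy=4,interpolation=cv2.INTER_CUBIC))
```

```text
(no output)
```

View pics/p2.png

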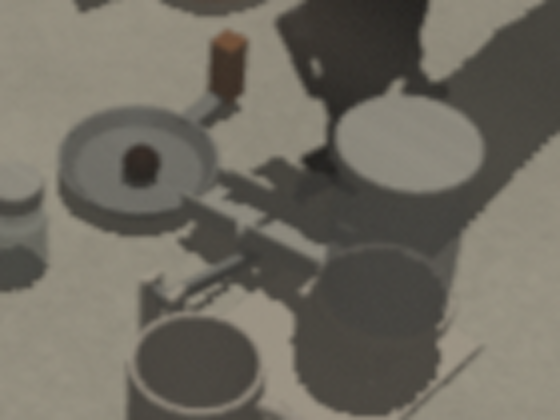

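The ball sits in the middle of the dish, at (140,163). Rise and go to the grip.

move_arm(
  series=[
    [[0,0,-0.6],[0,0,0],0],
    [[0,0,-1.8],[0,0,0],0],
    [[0,0,-3],[0,0,0],0],
    [[0,0,-4.5],[0,0,0],0],
    [[0,0,-6.5],[0,0,0],0],
    [[0,0,-9],[0,0,0],2],
    [[0,2.5,-10],[0,0,-2],4],
    [[0,5.5,-10],[0,0,-4],5],
    [[0,8.5,-10],[0,0,-6],5],
    [[0,11,-10],[0,0,-7],5],
    [[0,11,-10],[0,0,-7],5],
    [[0,11,-10],[0,0,-7],5],
  ],
)

```text
t: 5.85
ee_pos: [0.4812, -0.0638, 0.1305]
orientation: [-3.141, -0.0, 0.209]
ft_force: [0.6, 0.7, -0.1]
gripper_width: 0.0498
grip_force: 0.0
```

Run:
```python
from h import *
from bench import status
print(status.sense()["qpos"].round(2))
rel([.471,-.0745,.10],12.2); rel([.471,-.0745,.02],12.2)
```

```text
[ 0.08  0.55 -0.01  2.07  0.01  0.52 -1.3 ]
[0.471, -0.0745, 0.1] [-1.22  0.83  3.04] [-0.  -0.  -0.2]
[0.471, -0.0745, 0.02] [-1.22  0.84 11.04] [-0.  -0.  -0.2]
```

move_arm(
  series=[
    [[-0.6,0.4,1],[0,0,0],5],
    [[-1.2,0.8,3],[0,0,0],5],
    [[-1.2,0.8,5],[0,0,0],5],
    [[-1.2,0.8,7],[0,0,0],5],
    [[-1.2,0.8,9],[0,0,0],5],
    [[-1.2,0.8,10.3],[0,0,0],5],
    [[-1.2,0.8,10.9],[0,0,0],5],
    [[-1.2,0.8,11],[0,0,0],5],
    [[-1.2,0.8,11],[0,0,0],5],
    [[-1.2,0.8,11],[0,0,0],5],
  ],
)

```text
t: 6.85
ee_pos: [0.4716, -0.0735, 0.0213]
orientation: [3.141, -0.001, 0.211]
ft_force: [0.4, 0.5, -0.1]
gripper_width: 0.0498
grip_force: 0.0
```

Run:
```python
from h import *
im=optics.get_image("scene")["img"][:,:,::-1]; a=cv2.resize(im[140:235,225:345],None,fx=4,fy=4,interpolation=cv2.INTER_CUBIC)
cv2.imwrite("pics/p3.png",a)
rel([.471,-.0745,.02],12.2)
```

```text
[0.471, -0.0745, 0.02] [-0.07  0.07  0.13] [ 0.  -0.1 -0.1]
```

View pics/p3.png

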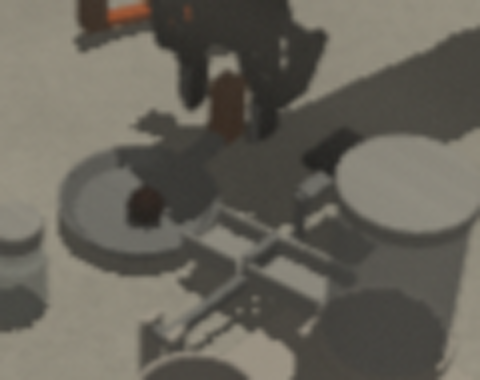

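The wooden grip (228,105) stands between the two open fingers (193,85) and (265,110), and the ball (146,207) is centred. Close gently in stages so the dish is not jerked.

move_arm(
  series=[
    [[0,0.1,0.1],[0,0,0],4],
    [[0,0.1,0.1],[0,0,0],3.4],
    [[0,0.1,0.1],[0,0,0],3],
    [[0,0.1,0.1],[0,0,0],2.7],
    [[0,0.1,0.1],[0,0,0],2.5],
    [[0,0.1,0.1],[0,0,0],2.3],
    [[0,0.1,0.1],[0,0,0],2.1],
    [[0,0.1,0.1],[0,0,0],1.9],
    [[0,0.1,0.1],[0,0,0],1],
    [[0,0.1,0.1],[0,0,0],0],
    [[0,0.1,0.1],[0,0,0],0],
    [[0,0.1,0.1],[0,0,0],0],
  ],
  newtons=80,
)

```text
t: 8.1
ee_pos: [0.4712, -0.0746, 0.0197]
orientation: [-3.142, 0.0, 0.21]
ft_force: [-0.5, 0.3, 1.8]
gripper_width: 0.0189
grip_force: 77.9
```

Gripped. Lift slowly and straight.

move_arm(
  series=[
    [[0,0,-0.1],[0,0,0],0],
    [[0,0,-0.3],[0,0,0],0],
    [[0,0,-0.6],[0,0,0],0],
    [[0,0,-1.0],[0,0,0],0],
    [[0,0,-1.5],[0,0,0],0],
    [[0,0,-2.1],[0,0,0],0],
    [[0,0,-2.7],[0,0,0],0],
    [[0,0,-3.3],[0,0,0],0],
    [[0,0,-3.8],[0,0,0],0],
    [[0,0,-4.2],[0,0,0],0],
    [[0,0,-4.4],[0,0,0],0],
    [[0,0,-4.5],[0,0,0],0],
  ],
)

```text
t: 9.3
ee_pos: [0.4713, -0.0747, 0.0649]
orientation: [3.142, -0.0, 0.21]
ft_force: [-0.0, 0.2, -1.8]
gripper_width: 0.0192
grip_force: 78.0
```

Run:
```python
from h import *
from bench import status
im=optics.get_image("scene")["img"][:,:,::-1]; a=cv2.resize(im[130:235,225:345],None,fx=4,fy=4,interpolation=cv2.INTER_CUBIC)
cv2.imwrite("pics/p4.png",a); s=status.sense(); print(s["ee_pos"],s["ft_force"],s["torque"])
```

```text
[ 0.47127541 -0.07470215  0.06488099] [-0.24810583 -0.08210681 -3.12288583] [0.01861952 0.14275485 0.02196841]
```

View pics/p4.png

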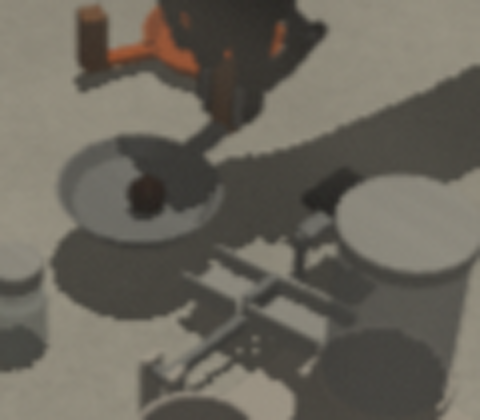

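The dish is up and level, with the ball (147,193) in its middle. Lift on to about 17 cm.

move_arm(
  series=[
    [[0,0,-0.2],[0,0,0],0],
    [[0,0,-0.7],[0,0,0],0],
    [[0,0,-1.5],[0,0,0],0],
    [[0,0,-2.6],[0,0,0],0],
    [[0,0,-4],[0,0,0],0],
    [[0,0,-5.5],[0,0,0],0],
    [[0,0,-7],[0,0,0],0],
    [[0,0,-8.5],[0,0,0],0],
    [[0,0,-9.8],[0,0,0],0],
    [[0,0,-10.9],[0,0,0],0],
    [[0,0,-11.6],[0,0,0],0],
    [[0,0,-12],[0,0,0],0],
  ],
)

```text
t: 10.55
ee_pos: [0.4714, -0.0747, 0.1855]
orientation: [3.141, -0.001, 0.21]
ft_force: [-0.9, -0.1, -1.8]
gripper_width: 0.0192
grip_force: 78.0
```

move_arm(
  series=[
    [[0,0,0],[0,0,0],0],
    [[0,0,0],[0,0,-0.2],0],
    [[0,0,0],[0,0,-0.7],0],
    [[0,0,0],[0,0,-1.5],0],
    [[0,0,0],[0,0,-2.6],0],
    [[0,0,0],[0,0,-4],0],
    [[0,0,0],[0,0,-5.6],0],
    [[0,0,0],[0,0,-7.4],0],
    [[0,0,0],[0,0,-9.2],0],
    [[0,0,0],[0,0,-11],0],
    [[0,0,0],[0,0,-12.8],0],
    [[0,0,0],[0,0,-14.6],0],
  ],
)

```text
t: 11.75
ee_pos: [0.4712, -0.0747, 0.1847]
orientation: [3.142, -0.0, 0.468]
ft_force: [0.3, 0.3, -2.0]
gripper_width: 0.0197
grip_force: 78.0
```

move_arm(
  series=[
    [[0,0,0],[0,0,-1.8],0],
    [[0,0,0],[0,0,-3.6],0],
    [[0,0,0],[0,0,-5.4],0],
    [[0,0,0],[0,0,-7.2],0],
    [[0,0,0],[0,0,-9],0],
    [[0,0,0],[0,0,-10.8],0],
    [[0,0,0],[0,0,-12.6],0],
    [[0,0,0],[0,0,-14.4],0],
    [[0,0,0],[0,0,-16.2],0],
    [[0,0,0],[0,0,-18],0],
    [[0,0,0],[0,0,-19.8],0],
    [[0,0,0],[0,0,-21.6],0],
  ],
)

```text
t: 12.95
ee_pos: [0.4712, -0.0747, 0.1847]
orientation: [3.142, -0.0, 0.845]
ft_force: [0.8, 0.1, -0.8]
gripper_width: 0.0193
grip_force: 78.0
```

move_arm(
  series=[
    [[0,0,0],[0,0,-1.8],0],
    [[0,0,0],[0,0,-3.6],0],
    [[0,0,0],[0,0,-5.4],0],
    [[0,0,0],[0,0,-7.2],0],
    [[0,0,0],[0,0,-9],0],
    [[0,0,0],[0,0,-10.8],0],
    [[0,0,0],[0,0,-12.6],0],
    [[0,0,0],[0,0,-14.4],0],
    [[0,0,0],[0,0,-16.2],0],
    [[0,0,0],[0,0,-18],0],
    [[0,0,0],[0,0,-19.8],0],
    [[0,0,0],[0,0,-21.6],0],
  ],
)

```text
t: 14.15
ee_pos: [0.4713, -0.0747, 0.1847]
orientation: [3.141, -0.0, 1.222]
ft_force: [1.1, 0.2, -1.6]
gripper_width: 0.0191
grip_force: 78.0
```

move_arm(
  series=[
    [[0,0,0],[0,0,-1.8],0],
    [[0,0,0],[0,0,-3.6],0],
    [[0,0,0],[0,0,-5.4],0],
    [[0,0,0],[0,0,-7.2],0],
    [[0,0,0],[0,0,-9],0],
    [[0,0,0],[0,0,-10.8],0],
    [[0,0,0],[0,0,-12.6],0],
    [[0,0,0],[0,0,-14.4],0],
    [[0,0,0],[0,0,-16.2],0],
    [[0,0,0],[0,0,-17.9],0],
    [[0,0,0],[0,0,-19.5],0],
    [[0,0,0],[0,0,-21],0],
  ],
)

```text
t: 15.35
ee_pos: [0.4713, -0.0747, 0.1847]
orientation: [3.142, -0.0, 1.588]
ft_force: [0.1, 0.2, -2.1]
gripper_width: 0.0188
grip_force: 78.0
```

move_arm(
  series=[
    [[0,0,0],[0,0,-1.3],0],
    [[0,0,0],[0,0,-2.4],0],
    [[0,0,0],[0,0,-3.3],0],
    [[0,0,0],[0,0,-3.9],0],
    [[0,0,0],[0,0,-4.3],0],
    [[0,0,0],[0,0,-4.4],0],
    [[0,0,0],[0,0,-4.4],0],
    [[0,0,0],[0,0,-4.4],0],
    [[0,0,0],[0,0,-4.4],0],
    [[0,0,0],[0,0,-4.4],0],
    [[0,0,0],[0,0,-4.4],0],
    [[0,0,0],[0,0,-4.4],0],
  ],
)

```text
t: 16.55
ee_pos: [0.4712, -0.0747, 0.1847]
orientation: [3.142, -0.0, 1.663]
ft_force: [-0.1, 1.0, -1.0]
gripper_width: 0.0188
grip_force: 78.0
```

Run:
```python
from h import *
a=optics.get_image("scene")["img"][115:235,215:375,::-1]; b=optics.get_image("top")["img"][160:280,160:320,::-1]
cv2.imwrite("pics/p5.png",cv2.resize(a,None,fx=4,fy=4,interpolation=cv2.INTER_CUBIC))
```

```text
(no output)
```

View pics/p5.png

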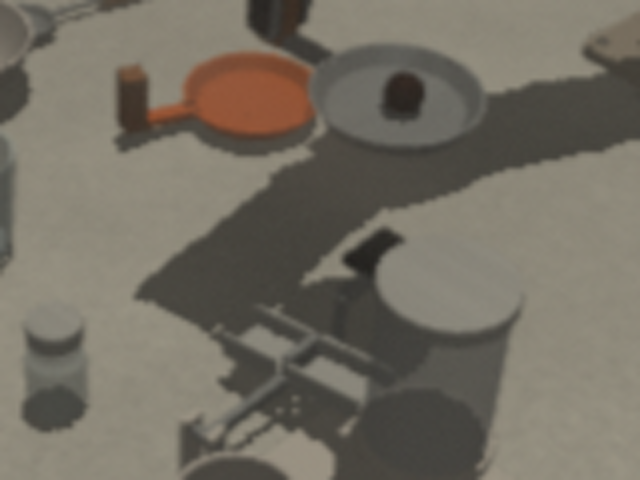

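The dish is level, with the ball at (403,92) in its middle. It is well clear of the dispenser, and the arm is still. Hand in.

```bash
python3 -c "
from bench import hand_in
print(hand_in())"
```

```text
the job is handed in; nothing more can be done
None
```

I handed the job in at about 16.6 s: the pedal was pressed to its stop and the ball rolled into the steel dish, which the gripper still holds level about 17 cm up with the handle in line with the chute; no verdict came back.

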